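# Lever open the flatware chest with a table knife

## Task

The flatware chest's lid is shut tight and must be opened with the table knife, whose handle is tucked under the riser: draw the knife out by its blade, lay it flat on the cork mat and let go, then take it again by its handle. Put the blade into the notch under the front of the lid and lever the lid up with it, not with the fingers, then swing the lid up until it stands upright or further back. Leave the knife lying flat on the mat, and do not shift or knock over any of the other things on the counter.

Things in the scene. Friction and masses are not known exactly. Their poses are not given: they have to be found in the camera images.
- knife_mid (a point): Table knife, 200 mm long, about 100 g: cream handle 110 x 22 x 16 mm (long, wide, thick) with a flat steel blade from one end. Point: the handle's middle, 8 mm above its underside; x points along the knife to the blade (root at x = 55 mm, tip at 145 mm), z up as it lies. Balances at x = 20 mm. At the start the handle lies under the riser and about 80 mm of blade sticks out of its front.
- knife_blade: The knife's blade, 90 long x 24 wide x 4 mm thick, round end, at half the handle's thickness, so it floats 6 to 10 mm above whatever the handle lies on. Origin at its root, in the middle of its width and thickness; x runs to the tip, y across its width.
- chest_lid (a joint): Angle of the chest lid: 0 shut, grows as the front edge rises, 1.57 upright, stops at 1.75. The hinge is stiff (about 0.15 N m of friction): the lid stays where it is left. It takes about 2 N under the front edge to raise it.
- lid_hinge (a point): Middle of the lid's hinge line, at the chest's back top edge, 70 mm above the counter; turns with the lid: while shut x points to the back, y along the hinge. The lid is a plain dark board of 150 (front to back) x 200 x 10 mm, its underside at this height, flush with the chest all round, so only something thin gets under it. A brass strip on top marks the notch.
- chest_notch (a point): Dark wooden chest, fixed, 150 (x) x 200 (y) x 70 mm high below the lid, walls 8 mm. Point: middle of the pry notch in the top of its front wall, on the outer face: a gap 70 mm wide, from 58 to 70 mm above the counter, directly under the lid, edged with brass, open to the inside (clear for 100 mm behind). x points into the chest, to its back; the front faces along -x.
- mat: Cork mat, 140 (x) x 220 (y) x 5 mm thick, fixed; origin at the centre of its underside.
- riser: Low sage-green riser shelf, 160 (x) x 220 (y) mm, its board 48 to 60 mm above the counter on two side panels 12 mm thick; open at front (-x) and back; fixed. Origin under its centre, on the counter. The front edge is at x = -80 mm.
- mill_mid (a point): Bystander: turned pale-wood pepper mill, 52 mm diameter, 145 mm tall, beside the chest. Point on its axis 70 mm above its foot.
- cup_mid (a point): Bystander: white china cup, 70 mm diameter, 65 mm tall, beside the chest. Point on its axis 32 mm above its foot.
- bottle_mid (a point): Bystander: green glass bottle, 60 mm diameter, 200 mm tall, beside the riser. Point on its axis 100 mm above its foot.
- canister_mid (a point): Bystander: steel can, 56 mm diameter, 110 mm tall, beside the riser. Point on its axis 55 mm above its foot.
- jar_mid (a point): Bystander: amber glass jar, 68 mm diameter, 110 mm tall, standing on the riser. Point on its axis 55 mm above its foot.
- sugar_bowl_mid (a point): Bystander: blue china bowl, 72 mm diameter, 50 mm tall, standing on the riser. Point on its axis 25 mm above its foot.
Mind the look-alikes: they are no part of the job. There is more than one size of the part that bears knife_mid; the job needs the middle-sized. What is shaped like the part that bears chest_lid but turquoise is not meant.

How it is judged:
On the way, in this order (a step that is already met when the one before it is completed fails the run):
1. the knife has been drawn out and laid flat on the cork mat, and let go (x of knife_mid in the frame of mat between -0.065 and 0.065 m and y of knife_mid in the frame of mat between -0.1 and 0.1 m and height (world z) of knife_mid between 0.0105 and 0.0155 m and angle between knife_mid's own x axis and vertical between 1.45 and 1.69 rad and linear speed of knife_blade below 0.02 m/s and contact force between the fingers and anything else below 0.1 N), for 0.2 s.
2. the blade levers the lid up (past 0.15 rad), the knife held by its handle (value of joint chest_lid between 0.15 and 1.2 rad and contact force between knife_blade and chest_lid above 0.2 N and contact force between the fingers and knife_blade below 0.2 N and contact force between the fingers and chest_lid below 0.2 N), for 0.05 s.
3. the lid is swung up to 1.4 rad or more (value of joint chest_lid above 1.4 rad), for 0.2 s.
At the end, for the whole second after the job is handed in: The lid stands at 1.4 rad (80 degrees) or more, and the knife lies flat and still on the cork mat, the middle of its handle within 65 mm (x) and 100 mm (y) of the mat's centre, level to within 0.12 rad and on one of its flat faces (either), let go (value of joint chest_lid above 1.4 rad and x of knife_mid in the frame of mat between -0.065 and 0.065 m and y of knife_mid in the frame of mat between -0.1 and 0.1 m and height (world z) of knife_mid between 0.0105 and 0.0155 m and angle between knife_mid's own x axis and vertical between 1.45 and 1.69 rad and linear speed of knife_blade below 0.02 m/s); the robot touches nothing.
It fails at once if the fingers or the arm push on the lid before the knife has levered it 0.15 rad open (value of joint chest_lid below 0.15 rad and contact force between any of the fingers, the arm and chest_lid above 0.5 N).
It fails at once if a bystander is shifted by more than 40 mm or knocked over (distance of any of mill_mid, cup_mid, bottle_mid, canister_mid, jar_mid, sugar_bowl_mid from where it was at the start of the episode above 0.04 m or angle between any of mill_mid, cup_mid, bottle_mid, canister_mid, jar_mid, sugar_bowl_mid's own z axis and vertical above 0.5 rad).
It also fails if it takes over 72 s, if anything falls off the work surface, if the arm or the gripper's body presses on something with over 40 N, if the wrist force passes 120 N, or if a joint passes its speed limit or range.

## Robot

A 7-joint arm with a two-finger parallel gripper is mounted at the origin on the work surface. World frame = base frame: x ahead of the robot, y to its left, z up, the work surface at z = 0. Lengths are in m, angles in rad, forces in N, time in s.
With the tool pointing down it reaches from about 0.35 to 0.9 m from the base axis. Payload 8.1 kg.
Tool frame: the origin (TCP) lies at the very end of the fingers, on their centre line; the grasp point (between the pads) lies 19 mm behind it (grasp_offset is the distance from the TCP to the grasp point, in m); z points along the fingers, y is the line along which they close (so a half turn about z gives the same grasp; the last joint's range is limited). The gripper opens to 92 mm and grips with 3 to 60 N. Pads are 19 mm wide; open, the fingers measure 130 mm over their backs; the gripper's body (75 mm by 190 mm) begins 47 mm behind the grasp point.
Start: joints at [1.209, 0.434, 0.025, 1.573, -0.012, 1.134, -0.075], TCP at [0.16, -0.604, 0.227] pointing down, gripper open.
Joint ranges: [-2.62, 2.62], [-0.44, 2.09], [-1.27, 1.32], [0.08, 2.57], [-1.32, 4.46], [0.12, 2], [-2.74, 2.74]. Speed limits (rad/s): [2.22, 2.22, 3.01, 3.01, 3.14, 3.14, 3.14].

## Interface

Orientations are given as a rotation vector (axis times angle).
In Python, from cell import observe, get_image, camera_params, sign_off, silhouettes, grasp_offset gives the robot as it stands. The module is installed in compiled form; this text tells all that it offers.
- The arm moves only by the tool jog_arm, never from a script. Its argument "motion" is a list that holds one entry, the list of rows, each a list of 7 numbers: the shift along the tool's x, y, z in m, then the turn, a rotation vector about the tool's x, y, z in rad, then the closure, from -1 (fully open) to 1 (shut), so that 0 is half open. In form: [[[dx, dy, dz, wx, wy, wz, hand], ...]]. A call has 1 to 10 rows; each row is the pose to reach, as a shift and turn from the pose commanded when the call began, along the tool's axes at that moment; what a row does not reach only later rows make up. A row lasts 1/12 s, in which the tool goes at most 41.7 mm and 7.16 degrees, less where a joint would pass 70% of its speed; a pose out of reach is approached as far as the arm can. A call with a gripper value outside its range is refused whole. The fingers move at their own pace and stop on an object; "force" is the grip in N (left out, the last holds). Time passes only in rows, so rows that repeat a pose let the fingers close. It gives the time, the measured TCP pose, the force, the opening and the grip force at its end, in the units of the state.
- observe(): the state, without advancing time (a new reading comes with each control period).
- get_image(name): name is "scene" or "top" or "wrist"; returns the picture (480x640x3 uint8, red, green, blue); there is no depth.
- camera_params(name): a dict with "vertical_fov" (degrees; the focal length in pixels is half the picture's height over the tangent of half this angle, whatever the lens; pixels are square), "cx", "cy" (the principal point, pixels), "dist_coeffs" ([k1, k2, p1, p2, k3] as OpenCV has them; the pictures are not rectified), "T" (4x4, takes a point from camera to world coordinates). Camera axes: x right, y down, z forward; pixel columns grow to the right and rows downward; lengths in m; the calibration is good to about 2 mm. A picture is of the moment at which its call begins: read the wrist's pose just before it. camera_params takes no time and is no camera call; for the wrist camera it gives the pose at the moment of the call.
- sign_off(): hands the job in; it is judged then, once.
Trained networks look in the newest picture that a camera, given by its name, has taken for a name from the list of things; names that differ only in an ending like _2 or _b are one class to them, and where a whole thing is asked for, a point or a joint stands for the part that bears it (a point fixed in the world has none). Each returns a list of dicts, best first, with "p" (0 to 1); they miss things now and then, are a little off and sometimes report something else, mostly with a low value. They report only what shows in the picture. A call takes as long as a camera call. They do not tell look-alikes from the thing itself.
- silhouettes(query, camera): "mask" (480x640 bool, what is visible of it) and "pixel" ([column, row] in pixels, amid what is visible of it).
The state is a dict: "clock": time; "joints": joint angles; "dq": joint speeds; "joint_efforts": joint torques, N m; "position": TCP position; "ee_rot": TCP orientation; "force": force on the tool from outside, world axes, zero at the start; "ft_torque": the same for the moment, N m; "width": opening from 0.0 (shut) to 1.0 (fully open); "gripper_force": force on a finger pad.
Only numpy, scipy, OpenCV 4.12 (cv2) and the standard library are available. Lean on these libraries where they do the work, as an engineer would, in place of code of your own. Each camera call takes 0.05 s, during which the arm holds its last target. There are 200 camera calls.

## Working session

There is one attempt and no reset: what is moved stays moved. The work goes in short steps, Python scripts to look and compute and a tool call to move; the robot and the scene stay as the last step left them, time stands still between calls to the robot, and variables do not carry over. Pictures are saved under pics/ and viewed, at most 12 in all, crops included, and the job is handed in when it is done.

Besides the shell and the picture viewer there is one more tool, called after "Emit:" in YAML: its name, and indented under it one key for each argument. jog_arm: Moves the arm, as the interface text tells. Its arguments: {"type":"object","properties":{"motion":{"type":"array"},"force":{"type":"number"}},"required":["motion"]}

```bash
mkdir -p pics
cat > h.py <<'E'
import numpy as np, cv2
from cell import *
from scipy.spatial.transform import Rotation as R
def K(c):
    f=240/np.tan(np.radians(c["vertical_fov"])/2)
    return np.array([[f,0,c["cx"]],[0,f,c["cy"]],[0,0,1]])
def ray(c,px):
    p=cv2.undistortPoints(np.array(px,float).reshape(-1,1,2),K(c),np.array(c["dist_coeffs"],float)).reshape(-1,2)
    T=np.array(c["T"]); return T[:3,3],np.c_[p,np.ones(len(p))]@T[:3,:3].T
def onz(c,px,z):
    o,d=ray(c,px); return o+d*((z-o[2])/d[:,2])[:,None]
def proj(c,P):
    T=np.linalg.inv(np.array(c["T"])); P=np.array(P,float).reshape(-1,3)
    return cv2.projectPoints(P,cv2.Rodrigues(T[:3,:3])[0],T[:3,3],K(c),np.array(c["dist_coeffs"],float))[0].reshape(-1,2)
def save(n,im): cv2.imwrite("pics/"+n+".png",im[:,:,::-1])
E
python3 - <<'E'
from h import *
np.set_printoptions(precision=3,suppress=True)
print(grasp_offset, observe())
for n in("scene","top"):
    save(n,get_image(n)); c=camera_params(n); print(n,c["vertical_fov"],np.array(c["T"]))
E
```

```text
0.0188 {'clock': 0.0, 'joints': array([ 1.209,  0.435,  0.025,  1.574, -0.012,  1.134, -0.075]), 'dq': array([-0.002, -0.001, -0.001,  0.001, -0.001,  0.001,  0.   ]), 'joint_efforts': array([  0.   , -66.785,   0.985, -31.445,  -0.06 ,   0.043,   0.   ]), 'position': array([ 0.16 , -0.604,  0.226]), 'ee_rot': array([-3.114, -0.405,  0.001]), 'force': array([-0.153,  0.192,  0.173]), 'ft_torque': array([ 0.009, -0.027, -0.013]), 'gripper_force': 0.0, 'width': 0.9997652360201816}
scene 42.46833219243954 [[-0.304  0.597 -0.742  1.513]
 [ 0.953  0.192 -0.237  0.297]
 [ 0.001 -0.779 -0.627  0.984]
 [ 0.     0.     0.     1.   ]]
top 48.14691382344478 [[ 0.028 -0.983  0.181  0.29 ]
 [-1.    -0.029 -0.006 -0.023]
 [ 0.011 -0.181 -0.983  1.31 ]
 [ 0.     0.     0.     1.   ]]
```

View pics/scene.png

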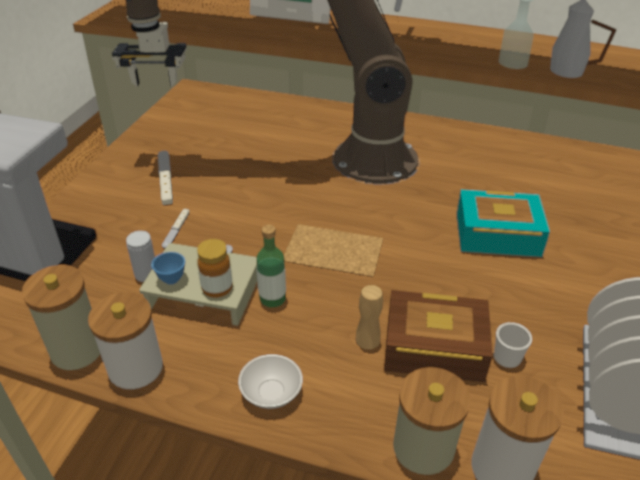

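View pics/top.png

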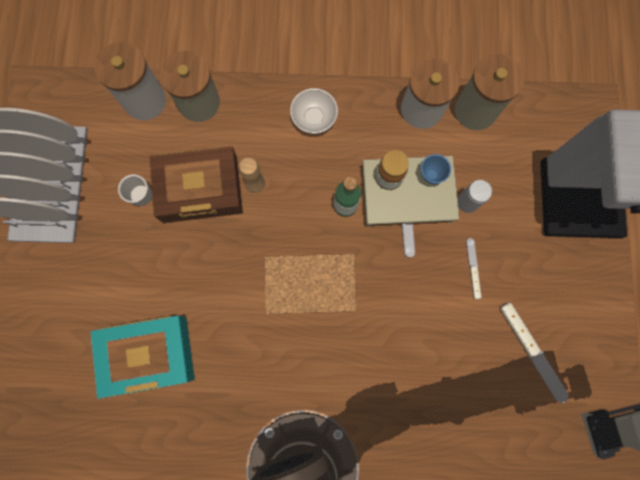

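Candidates for the knife in the top view are the blade under the riser at (409,240), a small knife at (474,268) and a big knife at (535,350). The one under the riser fits the description. The chest is the dark one at (196,185), not the turquoise one at (142,357).

Run:
```python
from h import *
np.set_printoptions(precision=4,suppress=True)
im=get_image("top"); c=camera_params("top")
Z={"knife_blade":0.008,"chest_lid":0.08,"mat":0.005,"riser":0.06,"mill_mid":0.1,"cup_mid":.05,"bottle_mid":.1,"canister_mid":.1}
hsv=cv2.cvtColor(im,cv2.COLOR_RGB2HSV)
for q,z in Z.items():
    for s in silhouettes(q,"top")[:4]:
        m=s["mask"]; 
        ct=max(cv2.findContours(m.astype(np.uint8),0,2)[0],key=cv2.contourArea).reshape(-1,2)
        w=onz(c,ct,z)[:,:2]
        r=cv2.minAreaRect((w*1000).astype(np.float32))
        print(q,round(s["p"],2),s["pixel"],"c",np.round(r[0],1),"sz",np.round(r[1],1),"a",round(r[2],1))
# crop
cr=im[215:275,370:450]; save("crop",cv2.resize(cr,(800,600),interpolation=cv2.INTER_CUBIC))
```

```text
knife_blade 0.87 [408.1, 241.8] c [ 539.4 -244. ] sz [80.9 24. ] a 4.4
knife_blade 0.68 [470.6, 250.9] c [ 515.  -398.6] sz [67.4 22.8] a 2.4
knife_blade 0.65 [551.3, 378.8] c [ 213.7 -582. ] sz [116.8  34.7] a 31.7
chest_lid 0.84 [137.8, 357.4] c [244.  372.6] sz [156.3 204. ] a 11.1
chest_lid 0.64 [191.1, 179.5] c [653.9 278.4] sz [152.7 200.4] a 8.9
chest_lid 0.6 [407.9, 237.0] c [ 527.8 -230.7] sz [81.2 25.4] a 3.9
chest_lid 0.35 [134.7, 192.8] c [627.5 413.7] sz [86.8 65.7] a 65.1
mat 0.87 [308.3, 279.5] c [425.5  -4.4] sz [139.7 218.7] a 3.3
riser 0.79 [410.9, 197.7] c [ 652. -240.] sz [165.8 225.5] a 5.1
mill_mid 0.65 [252.5, 173.7] c [666.2 139.9] sz [89.6 46.9] a 23.6
cup_mid 0.72 [132.6, 190.1] c [633.  425.8] sz [85.9 69.3] a 49.4
bottle_mid 0.61 [346.5, 196.2] c [620.5 -84.8] sz [57.6 96.2] a 77.3
canister_mid 0.93 [473.7, 194.1] c [ 629.4 -381.6] sz [52.  89.9] a 43.3
canister_mid 0.43 [431.8, 167.1] c [ 694.6 -293.4] sz [68.5 72. ] a 89.7
```

View pics/crop.png

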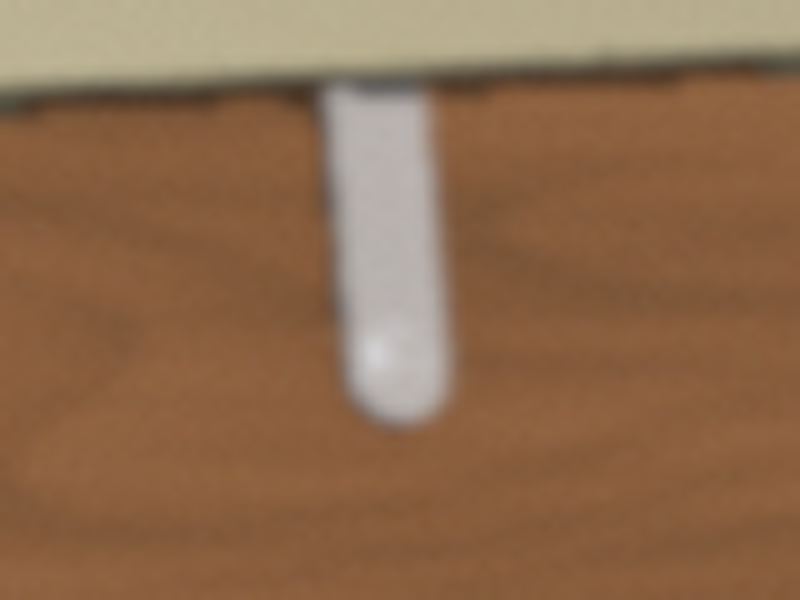

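Chosen: the blade under the riser, with its tip near (409,257) in the top view. The crop shows a plain steel rounded blade coming out of the riser front. Next I work out the move to it.

```bash
cat >> h.py <<'E'
def go(p,yaw,pitch=0,o=None):
    o=o or observe(); A=R.from_rotvec(o["ee_rot"])
    B=R.from_euler("z",yaw,degrees=True)*R.from_euler("y",pitch,degrees=True)*R.from_rotvec([np.pi,0,0])
    d=A.inv().apply(np.array(p)-o["position"]); w=(A.inv()*B).as_rotvec()
    print("d",np.round(d,4),"w",np.round(w,4),"|d|",round(float(np.linalg.norm(d)),3),"deg",round(float(np.degrees(np.linalg.norm(w))),1))
    return d,w
E
python3 - <<'E'
from h import *
go([.40,-.38,.20],4.4)
go([.5290,-.2448,.10],4.4)
# notch & scene details
c=camera_params("top"); im=get_image("top")
for q in("jar_mid","sugar_bowl_mid"):
    s=silhouettes(q,"top")[0]; print(q,s["pixel"],onz(c,[s["pixel"]],.1))
hsv=cv2.cvtColor(im,cv2.COLOR_RGB2HSV)
sub=hsv[200:222,170:225]; m=(sub[...,2]>130)&(sub[...,1]>100)
ys,xs=np.nonzero(m); print(len(xs),xs.min()+170,xs.max()+170,ys.min()+200,ys.max()+200)
print(onz(c,[[xs.mean()+170,ys.mean()+200],[199,216]],.08))
E
```

```text
d [ 0.2895 -0.1553  0.0267] w [0.     0.     0.1819] |d| 0.33 deg 10.4
d [ 0.4488 -0.253   0.1267] w [0.     0.     0.1819] |d| 0.531 deg 10.4
jar_mid [395.1, 171.8] [[ 0.6835715  -0.19808184  0.1       ]]
sugar_bowl_mid [431.7, 169.2] [[ 0.69266203 -0.28432704  0.1       ]]
231 172 224 200 221
[[0.5800383  0.25867467 0.08      ]
 [0.56783506 0.2585727  0.08      ]]
```

Emit:
jog_arm:
  motion:
    - [[0.145, -0.078, 0.013, 0, 0, 0.09, -1], [0.29, -0.155, 0.027, 0, 0, 0.182, -1], [0.29, -0.155, 0.027, 0, 0, 0.182, -1], [0.29, -0.155, 0.027, 0, 0, 0.182, -1], [0.29, -0.155, 0.027, 0, 0, 0.182, -1], [0.29, -0.155, 0.027, 0, 0, 0.182, -1], [0.29, -0.155, 0.027, 0, 0, 0.182, -1], [0.29, -0.155, 0.027, 0, 0, 0.182, -1], [0.29, -0.155, 0.027, 0, 0, 0.182, -1], [0.29, -0.155, 0.027, 0, 0, 0.182, -1]]

```text
clock: 1.53
position: [0.4028, -0.3778, 0.1997]
ee_rot: [-3.138, -0.129, -0.001]
force: [-0.3, -0.9, 0.6]
width: 0.999
gripper_force: 0.0
```

Run:
```python
from h import *
o=observe(); print(o["clock"],o["position"],o["joints"])
go([.5290,-.2448,.06],4.4)
```

```text
1.5333 [ 0.40277866 -0.37783009  0.19965711] [ 0.69567421  0.34471813 -0.05049969  1.78482717  0.01901479  1.01257131
 -0.85051035]
d [ 0.1366 -0.1221  0.1398] w [-0.0007 -0.0006  0.0054] |d| 0.231 deg 0.3
```

Emit:
jog_arm:
  motion:
    - [[0.136, -0.122, 0.14, 0, 0, 0.005, -1], [0.136, -0.122, 0.14, 0, 0, 0.005, -1], [0.136, -0.122, 0.14, 0, 0, 0.005, -1], [0.136, -0.122, 0.14, 0, 0, 0.005, -1], [0.136, -0.122, 0.14, 0, 0, 0.005, -1], [0.136, -0.122, 0.14, 0, 0, 0.005, -1], [0.136, -0.122, 0.14, 0, 0, 0.005, -1], [0.136, -0.122, 0.14, 0, 0, 0.005, -1], [0.136, -0.122, 0.14, 0, 0, 0.005, -1]]

```text
clock: 2.28
position: [0.526, -0.2504, 0.0602]
ee_rot: [3.138, 0.109, -0.0]
force: [0.0, -0.7, 1.6]
width: 0.998
gripper_force: 0.0
```

Run:
```python
from h import *
o=observe(); print(o["clock"],o["position"],o["dq"])
go([.5290,-.2448,.003],4.4)
save("w1",get_image("wrist"))
```

```text
2.2833 [ 0.52603981 -0.25037246  0.06016289] [ 0.01305525 -0.01795538  0.00605531 -0.00092232 -0.0014409  -0.00089776
 -0.00308616]
d [ 0.0034 -0.0054  0.0572] w [ 0.0014  0.0004 -0.0074] |d| 0.058 deg 0.4
```

View pics/w1.png

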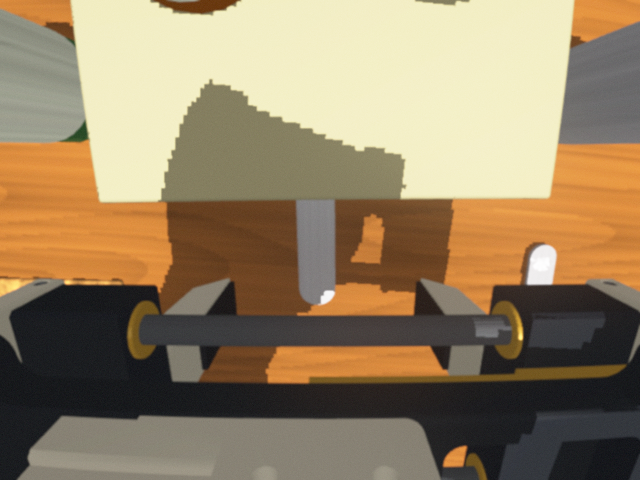

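The wrist view shows the blade between the fingers, its tip at about (318,303), with both fingers clear of it. Going down and gripping.

Emit:
jog_arm:
  motion:
    - [[0.003, -0.005, 0.03, 0, 0, -0.007, -1], [0.003, -0.005, 0.05, 0, 0, -0.007, -1], [0.003, -0.005, 0.057, 0, 0, -0.007, -1], [0.003, -0.005, 0.057, 0, 0, -0.007, -1], [0.003, -0.005, 0.057, 0, 0, -0.007, 0.2], [0.003, -0.005, 0.057, 0, 0, -0.007, 1], [0.003, -0.005, 0.057, 0, 0, -0.007, 1], [0.003, -0.005, 0.057, 0, 0, -0.007, 1], [0.003, -0.005, 0.057, 0, 0, -0.007, 1], [0.003, -0.005, 0.057, 0, 0, -0.007, 1]]
  force: 50

```text
clock: 3.17
position: [0.5297, -0.243, 0.0032]
ee_rot: [3.139, 0.124, 0.001]
force: [-0.2, 0.4, -0.5]
width: 0.612
gripper_force: 0.0
```

Emit:
jog_arm:
  motion:
    - [[0, 0, 0, 0, 0, 0, 1], [0, 0, 0, 0, 0, 0, 1], [0, 0, 0, 0, 0, 0, 1], [0, 0, 0, 0, 0, 0, 1], [0, 0, 0, 0, 0, 0, 1], [0, 0, 0, 0, 0, 0, 1], [0, 0, 0, 0, 0, 0, 1], [0, 0, 0, 0, 0, 0, 1]]
  force: 50

```text
clock: 3.83
position: [0.5295, -0.2429, 0.0027]
ee_rot: [3.139, 0.123, -0.0]
force: [-0.2, -0.3, 0.3]
width: 0.246
gripper_force: 50.0
```

Emit:
jog_arm:
  motion:
    - [[0, 0, -0.003, 0, 0, 0, 1], [-0.015, 0, -0.008, 0, 0, 0, 1], [-0.035, 0, -0.012, 0, 0, 0, 1], [-0.06, 0, -0.015, 0, 0, 0, 1], [-0.085, 0, -0.015, 0, 0, 0, 1], [-0.11, 0, -0.015, 0, 0, 0, 1], [-0.135, 0, -0.015, 0, 0, 0, 1], [-0.15, 0, -0.015, 0, 0, 0, 1], [-0.16, 0, -0.015, 0, 0, 0, 1], [-0.16, 0, -0.015, 0, 0, 0, 1]]
  force: 50

```text
clock: 4.67
position: [0.3678, -0.2557, 0.0178]
ee_rot: [-3.139, -0.121, 0.003]
force: [0.1, -0.3, -1.1]
width: 0.243
gripper_force: 50.0
```

Run:
```python
from h import *
o=observe(); print(o["clock"],o["position"],o["joints"],o["width"])
save("s2",get_image("scene"))
# grip at knife x=115; want mid at mat centre, knife yaw 272 (blade -y)
m=np.array([.4255,-.0044]); y=np.radians(273.3); g=m+.115*np.array([np.cos(y),np.sin(y)])
g+= .03*np.array([-np.sin(np.radians(3.3)),np.cos(np.radians(3.3))])
print(g); go([.40,-.17,.05],60); go([*g,.04],93.3)
```

```text
4.6667 [ 0.36775599 -0.25568295  0.01781132] [ 0.55650483  0.47089899 -0.0887522   2.19778226  0.0888407   0.47775744
 -1.09540531] 0.24342846076949645
[ 0.43039294 -0.08925905]
d [ 0.0368 -0.0831 -0.0321] w [ 1.000e-04  1.000e-04 -9.694e-01] |d| 0.096 deg 55.5
d [ 0.0734 -0.1612 -0.0221] w [ 1.0000e-04  1.0000e-04 -1.5506e+00] |d| 0.179 deg 88.8
```

View pics/s2.png

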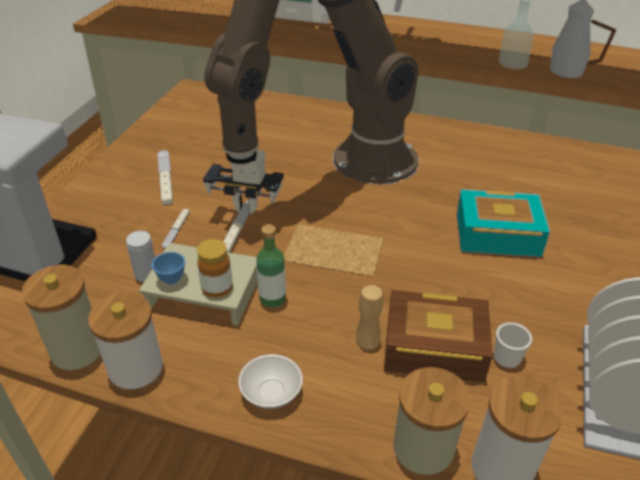

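The knife is out, with the handle just in front of the riser at (232,235). Now I swing it over the mat.

Emit:
jog_arm:
  motion:
    - [[-0.015, 0, -0.004, 0, 0, -0.1, 1], [-0.025, 0, -0.01, 0, 0, -0.22, 1], [-0.025, 0, -0.015, 0, 0, -0.34, 1], [-0.02, -0.01, -0.022, 0, 0, -0.46, 1], [-0.005, -0.03, -0.026, 0, 0, -0.58, 1], [0.01, -0.05, -0.03, 0, 0, -0.7, 1], [0.025, -0.07, -0.032, 0, 0, -0.82, 1], [0.037, -0.083, -0.032, 0, 0, -0.94, 1], [0.037, -0.083, -0.032, 0, 0, -0.97, 1], [0.037, -0.083, -0.032, 0, 0, -0.97, 1]]
  force: 50

```text
clock: 5.55
position: [0.4025, -0.1688, 0.05]
ee_rot: [2.716, 1.578, 0.003]
force: [-0.2, -0.7, -1.6]
width: 0.245
gripper_force: 50.0
```

Run:
```python
from h import *
o=observe(); print(o["clock"],o["position"],o["joints"],o["width"])
go([.4304,-.0893,.03],93.3)
```

```text
5.55 [ 0.40247615 -0.16878865  0.04995769] [ 0.58032022  0.42238433 -0.38468613  2.18567192  0.28385856  0.57806429
 -0.5311683 ] 0.2452328187466337
d [ 0.0829 -0.0152  0.02  ] w [ 0.0017 -0.0008 -0.576 ] |d| 0.087 deg 33.0
```

Emit:
jog_arm:
  motion:
    - [[0.02, -0.004, 0, 0, 0, -0.12, 1], [0.04, -0.008, 0, 0, 0, -0.24, 1], [0.06, -0.011, 0, 0, 0, -0.36, 1], [0.075, -0.014, 0.005, 0, 0, -0.48, 1], [0.083, -0.015, 0.012, 0, 0, -0.576, 1], [0.083, -0.015, 0.02, 0, 0, -0.576, 1], [0.083, -0.015, 0.02, 0, 0, -0.576, 1], [0.083, -0.015, 0.02, 0, 0, -0.576, 1], [0.083, -0.015, 0.02, 0, 0, -0.576, 1], [0.083, -0.015, 0.02, 0, 0, -0.576, 1]]
  force: 50

```text
clock: 6.38
position: [0.4287, -0.0913, 0.0299]
ee_rot: [2.164, 2.277, -0.001]
force: [-0.1, -0.1, -0.6]
width: 0.245
gripper_force: 50.0
```

Run:
```python
from h import *
o=observe(); print(o["clock"],o["position"],o["joints"],o["width"])
go([.4304,-.0893,.0085],93.3)
save("t3",cv2.resize(get_image("top")[200:340,230:420],(760,560))); save("t3full",get_image("scene")[160:300,220:420])
```

```text
6.3833 [ 0.42869392 -0.09130381  0.02993629] [ 0.48264878  0.48568834 -0.50699844  2.18740366  0.4378905   0.56558802
 -0.29968256] 0.24484083987508407
d [0.0019 0.0018 0.0214] w [ 0.0001  0.0006 -0.0069] |d| 0.022 deg 0.4
```

View pics/t3.png

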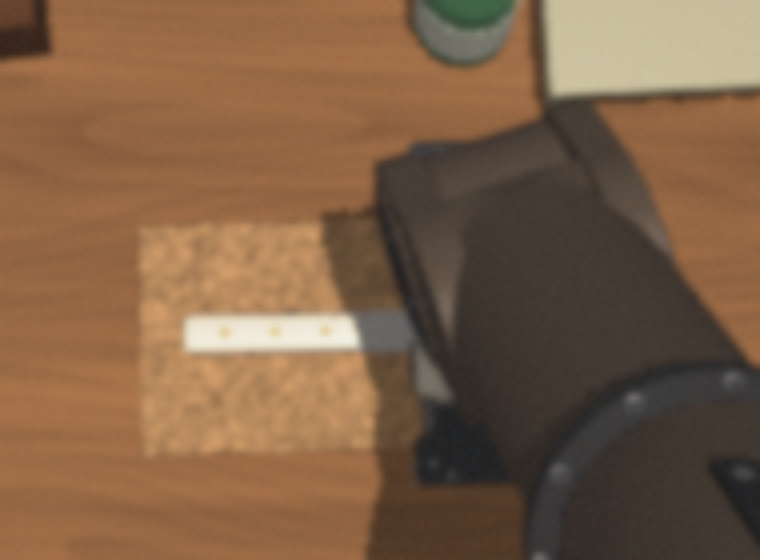

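Emit:
jog_arm:
  motion:
    - [[0.002, 0.002, 0.01, 0, 0, -0.007, 1], [0.002, 0.002, 0.018, 0, 0, -0.007, 1], [0.002, 0.002, 0.022, 0, 0, -0.007, 1], [0.002, 0.002, 0.022, 0, 0, -0.007, 1], [0.002, 0.002, 0.022, 0, 0, -0.007, 1], [0.002, 0.002, 0.022, 0, 0, -0.007, -0.3], [0.002, 0.002, 0.022, 0, 0, -0.007, -0.3], [0.002, 0.002, 0.022, 0, 0, -0.007, -0.3], [0.002, 0.002, 0.022, 0, 0, -0.007, -0.3], [0.002, 0.002, 0.022, 0, 0, -0.007, -0.3]]

```text
clock: 7.32
position: [0.4306, -0.0884, 0.0078]
ee_rot: [2.153, 2.288, 0.0]
force: [-0.3, -0.4, 0.1]
width: 0.562
gripper_force: 0.0
```

Emit:
jog_arm:
  motion:
    - [[0, 0, 0, 0, 0, 0, -0.3], [0, 0, 0, 0, 0, 0, -0.3], [0, 0, 0, 0, 0, 0, -0.3], [0, 0, 0, 0, 0, 0, -0.3], [0, 0, -0.03, 0, 0, 0, -0.3], [0, 0, -0.07, 0, 0, 0, -0.3], [0, 0, -0.11, 0, 0, 0, -0.3], [0, 0, -0.15, 0, 0, 0, -0.3], [0, 0, -0.15, 0, 0, 0, -0.3], [0, 0, -0.15, 0, 0, 0, -0.3]]

```text
clock: 8.15
position: [0.4321, -0.0887, 0.1598]
ee_rot: [2.15, 2.284, 0.003]
force: [0.1, 0.5, -0.7]
width: 0.65
gripper_force: 0.0
```

Run:
```python
from h import *
o=observe(); print(o["clock"],o["position"],o["width"])
im=get_image("wrist"); c=camera_params("wrist"); save("w4",im)
for s in silhouettes("knife_mid","wrist")[:3]+silhouettes("knife_blade","wrist")[:2]+silhouettes("mat","wrist")[:1]:
    ct=max(cv2.findContours(s["mask"].astype(np.uint8),0,2)[0],key=cv2.contourArea).reshape(-1,2)
    r=cv2.minAreaRect((onz(c,ct,.013)[:,:2]*1000).astype(np.float32)); print(round(s["p"],2),s["pixel"],r)
```

```text
8.15 [ 0.4321029  -0.08870068  0.15979069] 0.6495874257652637
0.76 [324.5, 145.4] ((425.65374755859375, -20.877334594726562), (23.791709899902344, 199.6636199951172), 3.379044532775879)
0.35 [559.4, 252.9] ((674.639404296875, -109.34856414794922), (83.03063201904297, 177.32278442382812), 78.90950775146484)
0.71 [320.6, 209.9] ((428.9787292480469, -75.99270629882812), (25.47486114501953, 89.25835418701172), 3.9238882064819336)
0.94 [331.6, 121.6] ((426.3572082519531, -5.904243469238281), (135.54763793945312, 211.6407470703125), 3.4112958908081055)
```

View pics/w4.png

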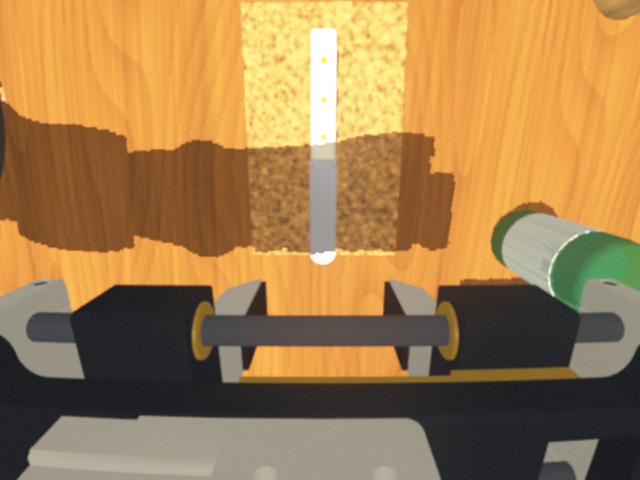

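The knife lies on the mat, handle at (323,90) and blade tip at (322,258), let go. Next I take the handle.

Run:
```python
from h import *
o=observe(); print(o["position"])
go([.4251,-.0109,.05],93.4); go([.4251,-.0109,.007],93.4)
```

```text
[ 0.42959807 -0.08827831  0.15645289]
d [0.0774 0.0005 0.1065] w [-0.0025 -0.0006  0.0017] |d| 0.132 deg 0.2
d [0.0774 0.0006 0.1495] w [-0.0025 -0.0006  0.0017] |d| 0.168 deg 0.2
```

Emit:
jog_arm:
  motion:
    - [[0.04, 0, 0.03, 0, 0, 0, -0.3], [0.075, 0, 0.06, 0, 0, 0, -0.3], [0.077, 0.001, 0.09, 0, 0, 0, -0.3], [0.077, 0.001, 0.108, 0, 0, 0, -0.3], [0.077, 0.001, 0.108, 0, 0, 0, -0.3], [0.077, 0.001, 0.108, 0, 0, 0, -0.3], [0.077, 0.001, 0.108, 0, 0, 0, -0.3], [0.077, 0.001, 0.108, 0, 0, 0, -0.3]]

```text
clock: 9.02
position: [0.4278, -0.0119, 0.0507]
ee_rot: [2.153, 2.286, 0.001]
force: [0.5, 1.2, 0.2]
width: 0.648
gripper_force: 0.0
```

Run:
```python
from h import *
o=observe(); print(o["position"],o["dq"]); go([.4251,-.0109,.0075],93.4)
```

```text
[ 0.42776377 -0.0118597   0.05068437] [ 0.00316521 -0.0086921  -0.00146924  0.00035088  0.00494214 -0.00414697
 -0.00373076]
d [ 0.0011 -0.0027  0.0432] w [0.0015 0.0003 0.0004] |d| 0.043 deg 0.1
```

Emit:
jog_arm:
  motion:
    - [[0.001, -0.002, 0.025, 0, 0, 0, -0.3], [0.001, -0.002, 0.038, 0, 0, 0, -0.3], [0.001, -0.002, 0.043, 0, 0, 0, -0.3], [0.001, -0.002, 0.043, 0, 0, 0, -0.3], [0.001, -0.002, 0.043, 0, 0, 0, 0.3], [0.001, -0.002, 0.043, 0, 0, 0, 1], [0.001, -0.002, 0.043, 0, 0, 0, 1], [0.001, -0.002, 0.043, 0, 0, 0, 1], [0.001, -0.002, 0.043, 0, 0, 0, 1], [0.001, -0.002, 0.043, 0, 0, 0, 1]]
  force: 60

```text
clock: 9.85
position: [0.4251, -0.0106, 0.007]
ee_rot: [2.153, 2.288, 0.0]
force: [0.4, 1.0, -0.4]
width: 0.267
gripper_force: 0.3
```

Emit:
jog_arm:
  motion:
    - [[0, 0, 0, 0, 0, 0, 1], [0, 0, 0, 0, 0, 0, 1], [0, 0, 0, 0, 0, 0, 1], [0, 0, 0, 0, 0, 0, 1], [0, 0, 0, 0, 0, 0, 1]]
  force: 60

```text
clock: 10.27
position: [0.4251, -0.0106, 0.0069]
ee_rot: [2.152, 2.288, 0.0]
force: [-0.0, -0.3, 6.0]
width: 0.234
gripper_force: 59.9
```

Run:
```python
from h import *
o=observe(); print(o["position"],o["width"],o["gripper_force"],o["joints"])
# chest
ex=np.array([np.cos(np.radians(8.9)),np.sin(np.radians(8.9))]); n=np.array([.6539,.2784])-.075*ex
for off in(-.22,-.13,-.08): print(off,n+off*ex)
p=n-.22*ex
go([*p,.0587],188.9)
```

```text
[ 0.4251279  -0.01055986  0.00692275] 0.2335747236538638 59.904946088790894 [ 0.28900753  0.51911196 -0.50159157  2.2325064   0.51979422  0.50157282
 -0.55940642]
-0.22 [0.36245184 0.23276044]
-0.13 [0.45136823 0.24668437]
-0.08 [0.50076622 0.25441989]
d [ 0.2467 -0.0477 -0.0519] w [ 1.0000e-04  6.0000e-04 -1.6652e+00] |d| 0.257 deg 95.4
```

Emit:
jog_arm:
  motion:
    - [[0, 0, -0.015, 0, 0, 0, 1], [0, 0, -0.035, 0, 0, 0, 1], [0.01, 0.002, -0.06, 0, 0, -0.1, 1], [0.03, 0.004, -0.08, 0, 0, -0.22, 1], [0.055, 0.006, -0.09, 0, 0, -0.34, 1], [0.08, 0.008, -0.09, 0, 0, -0.46, 1], [0.105, 0.01, -0.09, 0, 0, -0.58, 1], [0.13, 0.012, -0.09, 0, 0, -0.7, 1], [0.15, 0.014, -0.09, 0, 0, -0.8, 1], [0.15, 0.014, -0.09, 0, 0, -0.8, 1]]
  force: 60

```text
clock: 11.1
position: [0.4296, 0.1446, 0.0971]
ee_rot: [-1.076, -2.951, -0.005]
force: [0.7, 0.8, -1.0]
width: 0.234
gripper_force: 59.9
```

Run:
```python
from h import *
o=observe(); print(o["position"],o["width"],o["joints"])
go([.4316,.2436,.0979],188.9)
```

```text
[0.42958002 0.14458218 0.09705279] 0.23358945706918238 [ 0.22291261  0.4681334  -0.85687144  2.08073082  0.49103853  0.80140508
 -0.06113734]
d [ 0.0622  0.0771 -0.0005] w [ 3.500e-03 -3.000e-04 -8.547e-01] |d| 0.099 deg 49.0
```

Emit:
jog_arm:
  motion:
    - [[0.008, 0.01, 0, 0, 0, -0.11, 1], [0.016, 0.02, 0, 0, 0, -0.23, 1], [0.024, 0.03, 0, 0, 0, -0.35, 1], [0.033, 0.041, 0, 0, 0, -0.47, 1], [0.042, 0.052, 0, 0, 0, -0.59, 1], [0.052, 0.064, 0, 0, 0, -0.71, 1], [0.062, 0.077, 0, 0, 0, -0.83, 1], [0.062, 0.077, 0, 0, 0, -0.855, 1], [0.062, 0.077, 0, 0, 0, -0.855, 1], [0.062, 0.077, 0, 0, 0, -0.855, 1]]
  force: 60

```text
clock: 11.93
position: [0.4326, 0.2377, 0.0962]
ee_rot: [0.222, -3.133, 0.002]
force: [0.3, 0.4, -1.5]
width: 0.232
gripper_force: 59.9
```

Run:
```python
from h import *
o=observe(); print(o["position"],o["width"],o["joints"])
go([.4316,.2436,.0579],188.9)
im=get_image("wrist"); c=camera_params("wrist"); save("w5",im)
for q in ("chest_lid","knife_blade","knife_mid"):
  for s in silhouettes(q,"wrist")[:2]:
    ct=max(cv2.findContours(s["mask"].astype(np.uint8),0,2)[0],key=cv2.contourArea).reshape(-1,2)
    z=.08 if q=="chest_lid" else .104
    r=cv2.minAreaRect((onz(c,ct,z)[:,:2]*1000).astype(np.float32)); print(q,round(s["p"],2),s["pixel"],np.round(r[0],1),np.round(r[1],1),round(r[2],1), ct.min(0),ct.max(0))
```

```text
[0.43264713 0.23770924 0.09618289] 0.23213027559871888 [ 0.13081246  0.61081321 -1.03550277  1.97967211  0.65943492  0.93607773
  0.46741491]
d [0.0002 0.006  0.0383] w [-0.001  -0.0012 -0.0136] |d| 0.039 deg 0.8
chest_lid 0.65 [547.5, 60.2] [304.6 330.1] [ 60.7 100.1] 11.9 [453   0] [639 132]
knife_blade 0.58 [321.4, 359.5] [466.1 239.6] [17.5 23.8] 8.2 [301 347] [347 376]
knife_mid 0.85 [326.7, 221.5] [391.8 229.7] [97.8 23. ] 7.1 [300 105] [353 316]
```

View pics/w5.png

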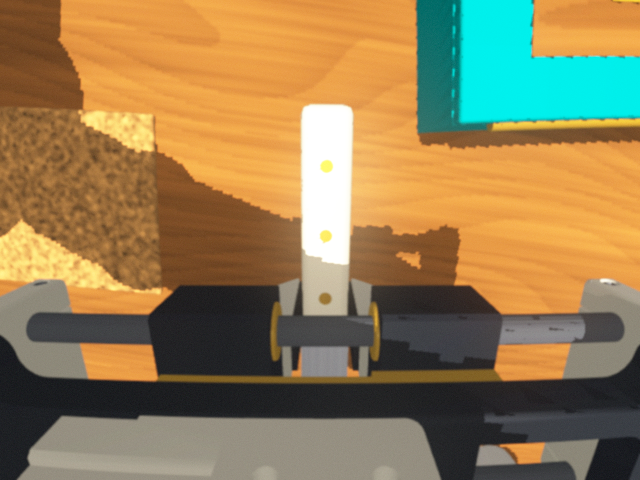

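The wrist view shows the knife held by its handle, centred at about column 326 and straight, with the blade forward. Lining up at notch height.

Emit:
jog_arm:
  motion:
    - [[0, 0.006, 0.015, 0, 0, -0.013, 1], [0, 0.006, 0.03, 0, 0, -0.013, 1], [0, 0.006, 0.038, 0, 0, -0.013, 1], [-0.01, 0.006, 0.038, 0, 0, -0.013, 1], [-0.02, 0.006, 0.038, 0, 0, -0.013, 1], [-0.02, 0.006, 0.038, 0, 0, -0.013, 1], [-0.02, 0.006, 0.038, 0, 0, -0.013, 1], [-0.02, 0.006, 0.038, 0, 0, -0.013, 1], [-0.02, 0.006, 0.038, 0, 0, -0.013, 1]]
  force: 60

```text
clock: 12.88
position: [0.4518, 0.2477, 0.0591]
ee_rot: [-0.248, 3.131, 0.0]
force: [0.1, -0.1, -1.2]
width: 0.234
gripper_force: 59.9
```

Run:
```python
from h import *
o=observe(); print(o["position"],o["joints"])
go([.4514,.2467,.0579],188.9)
go([.4958,.2536,.0579],188.9)
im=get_image("top"); save("t6",cv2.resize(im[130:300,140:330],(760,680))[:600])
c=camera_params("top")
for s in silhouettes("knife_blade","top")[:2]: print(s["p"],s["pixel"],onz(c,[s["pixel"]],.064))
```

```text
[0.45175672 0.24773397 0.05906241] [ 0.07684405  0.68285515 -0.97640457  1.96322538  0.73243671  0.89777999
  0.44093465]
d [ 0.0005 -0.001   0.0012] w [0.0001 0.0003 0.0028] |d| 0.002 deg 0.2
d [-0.0444 -0.0011  0.0012] w [0.0001 0.0003 0.0028] |d| 0.044 deg 0.2
0.67 [551.5, 379.1] [[ 0.21744993 -0.55943588  0.064     ]]
0.53 [471.0, 252.3] [[ 0.50321589 -0.38302249  0.064     ]]
```

View pics/t6.png

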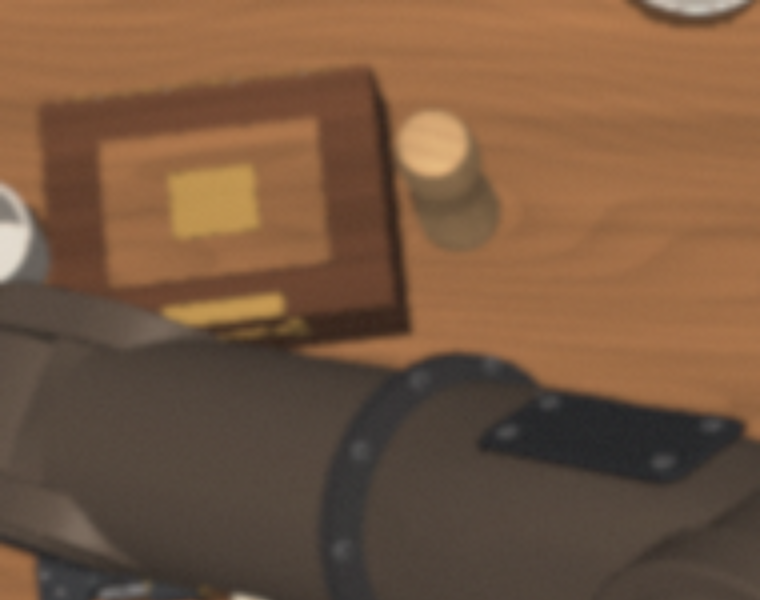

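Emit:
jog_arm:
  motion:
    - [[-0.008, -0.001, 0.001, 0, 0, 0.003, 1], [-0.016, -0.001, 0.001, 0, 0, 0.003, 1], [-0.024, -0.001, 0.001, 0, 0, 0.003, 1], [-0.032, -0.001, 0.001, 0, 0, 0.003, 1], [-0.04, -0.001, 0.001, 0, 0, 0.003, 1], [-0.0445, -0.001, 0.001, 0, 0, 0.003, 1], [-0.0445, -0.001, 0.001, 0, 0, 0.003, 1], [-0.0445, -0.001, 0.001, 0, 0, 0.003, 1]]
  force: 60

```text
clock: 13.65
position: [0.4959, 0.2538, 0.0576]
ee_rot: [0.243, -3.132, -0.0]
force: [-0.6, -0.4, -1.1]
width: 0.232
gripper_force: 59.9
```

Run:
```python
from h import *
o=observe(); print(o["position"],o["force"],o["ft_torque"],o["joints"])
go([.4958,.2536,.0579],188.9)
```

```text
[0.49587784 0.25384301 0.05755127] [-0.58078756 -0.36809159 -1.12539512] [ 0.17336915 -0.08666311 -0.02669972] [ 0.07164999  0.73310551 -0.95652888  1.86265281  0.73793019  0.94818647
  0.49815631]
d [ 0.0001 -0.0002 -0.0003] w [ 0.0002 -0.0004 -0.0004] |d| 0.0 deg 0.0
```

Emit:
jog_arm:
  motion:
    - [[0, 0, -0.006, 0, 0, 0, 1], [-0.001, 0, -0.014, 0, 0, 0, 1], [-0.001, 0, -0.022, 0, 0, 0, 1], [-0.002, 0, -0.029, 0, 0, 0, 1], [-0.004, 0, -0.036, 0, 0, 0, 1], [-0.006, 0, -0.042, 0, 0, 0, 1], [-0.008, 0, -0.048, 0, 0, 0, 1], [-0.01, 0, -0.053, 0, 0, 0, 1], [-0.01, 0, -0.053, 0, 0, 0, 1], [-0.01, 0, -0.053, 0, 0, 0, 1]]
  force: 60

```text
clock: 14.48
position: [0.5065, 0.2555, 0.1111]
ee_rot: [-0.243, 3.131, 0.001]
force: [0.8, 0.7, -0.5]
width: 0.229
gripper_force: 59.9
```

Run:
```python
from h import *
o=observe(); print(o["position"],o["force"],o["ft_torque"],o["joints"])
save("s7",cv2.resize(get_image("scene")[200:400,320:560],(720,600)))
```

```text
[0.50646233 0.25550417 0.11111642] [ 0.80017968  0.68293971 -0.47863795] [ 0.11440669 -0.2033452  -0.01538744] [ 0.10607823  0.68387832 -1.00815147  1.79392254  0.66611929  1.04595443
  0.56946918]
```

View pics/s7.png

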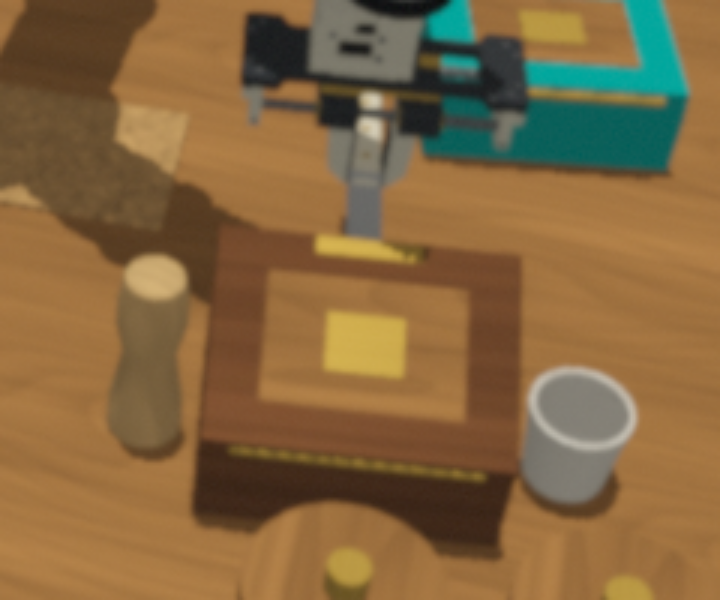

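The scene crop shows the lid raised: its front edge is at (370,240), up about 20 px, and the blade runs under the strip. Following the arc.

Emit:
jog_arm:
  motion:
    - [[-0.005, 0, -0.011, 0, 0, 0, 1], [-0.012, 0, -0.022, 0, 0, 0, 1], [-0.0195, 0, -0.032, 0, 0, 0, 1], [-0.028, 0, -0.041, 0, 0, 0, 1], [-0.0375, 0, -0.049, 0, 0, 0, 1], [-0.0475, 0, -0.0565, 0, 0, 0, 1], [-0.058, 0, -0.0625, 0, 0, 0, 1], [-0.07, 0, -0.068, 0, 0, 0, 1], [-0.07, 0, -0.068, 0, 0, 0, 1], [-0.07, 0, -0.068, 0, 0, 0, 1]]
  force: 60

```text
clock: 15.37
position: [0.5754, 0.2664, 0.1791]
ee_rot: [-0.242, 3.132, 0.001]
force: [0.4, 0.8, -1.6]
width: 0.236
gripper_force: 59.9
```

Emit:
jog_arm:
  motion:
    - [[-0.012, 0, -0.004, 0, 0, 0, 1], [-0.024, 0, -0.0065, 0, 0, 0, 1], [-0.0365, 0, -0.008, 0, 0, 0, 1], [-0.049, 0, -0.008, 0, 0, 0, 1], [-0.056, 0, -0.008, 0, 0, 0, 1], [-0.056, 0, -0.008, 0, 0, 0, 1], [-0.056, 0, -0.008, 0, 0, 0, 1], [-0.056, 0, -0.008, 0, 0, 0, 1], [-0.056, 0, -0.008, 0, 0, 0, 1]]
  force: 60

```text
clock: 16.12
position: [0.6296, 0.2747, 0.1868]
ee_rot: [0.244, -3.132, 0.0]
force: [-0.6, -0.6, -0.9]
width: 0.232
gripper_force: 59.9
```

Run:
```python
from h import *
o=observe(); print(o["clock"],o["position"],o["force"],o["ft_torque"],o["joints"])
save("s8",cv2.resize(get_image("scene")[130:400,320:560],(533,600)))
```

```text
16.1167 [0.62961874 0.27471691 0.18677423] [-0.63110592 -0.6112192  -0.91180495] [ 0.043484   -0.14599331 -0.01002163] [ 0.0503596   0.76598468 -0.98876813  1.39682784  0.64131963  1.3177742
  0.76120859]
```

View pics/s8.png

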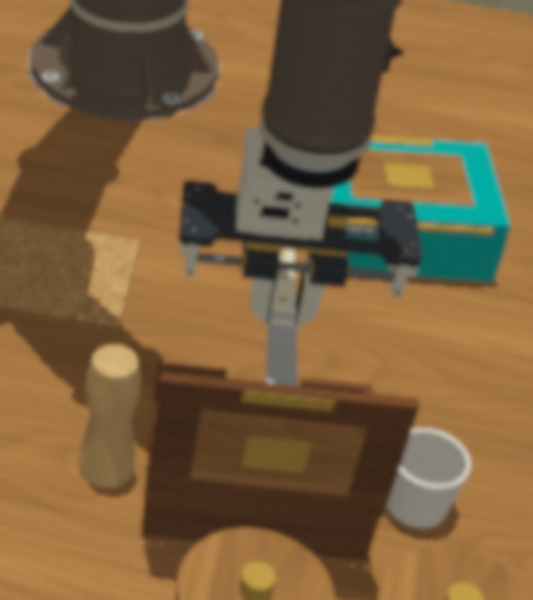

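The lid now stands about upright: its top edge is at (290,390) and the blade tip still rests on it. Retracting the knife straight back.

Emit:
jog_arm:
  motion:
    - [[0.02, 0, 0, 0, 0, 0, 1], [0.05, 0, 0, 0, 0, 0, 1], [0.08, 0, 0, 0, 0, 0, 1], [0.11, 0, 0, 0, 0, 0, 1], [0.14, 0, 0, 0, 0, 0, 1], [0.16, 0, 0, 0, 0, 0, 1], [0.16, 0, 0, 0, 0, 0, 1], [0.16, 0, 0, 0, 0, 0, 1]]
  force: 60

```text
clock: 16.83
position: [0.4716, 0.2496, 0.1872]
ee_rot: [-0.245, 3.131, -0.002]
force: [0.9, -0.3, -0.5]
width: 0.232
gripper_force: 59.9
```

Run:
```python
from h import *
o=observe(); print(o["clock"],o["position"],o["joints"])
go([.4606,.0004,.06],188.9)
```

```text
16.8333 [0.47157268 0.24963718 0.18721145] [ 0.1748712   0.56038549 -1.10036241  1.78874836  0.55061078  1.13949646
  0.62054208]
d [ 0.0498 -0.2443  0.1275] w [-0.0013  0.0012  0.0009] |d| 0.28 deg 0.1
```

Emit:
jog_arm:
  motion:
    - [[0.007, -0.035, 0.018, 0, 0, 0, 1], [0.014, -0.07, 0.036, 0, 0, 0, 1], [0.021, -0.105, 0.055, 0, 0, 0, 1], [0.028, -0.14, 0.073, 0, 0, 0, 1], [0.035, -0.175, 0.091, 0, 0, 0, 1], [0.042, -0.21, 0.11, 0, 0, 0, 1], [0.05, -0.244, 0.127, 0, 0, 0, 1], [0.05, -0.244, 0.127, 0, 0, 0, 1], [0.05, -0.244, 0.127, 0, 0, 0, 1], [0.05, -0.244, 0.127, 0, 0, 0, 1]]
  force: 60

```text
clock: 17.67
position: [0.4616, 0.0016, 0.0599]
ee_rot: [-0.242, 3.131, 0.002]
force: [-0.6, 0.8, -0.6]
width: 0.234
gripper_force: 59.9
```

Run:
```python
from h import *
get_image("top"); o=observe(); print(o["clock"],o["position"],o["joints"])
go([.4606,.0004,.0078],188.9)
c=camera_params("top")
for q in("chest_lid","knife_mid","knife_blade"):
  for s in silhouettes(q,"top")[:3]:
    ct=max(cv2.findContours(s["mask"].astype(np.uint8),0,2)[0],key=cv2.contourArea).reshape(-1,2)
    print(q,round(s["p"],2),s["pixel"],ct.min(0),ct.max(0))
ex=np.array([np.cos(np.radians(8.9)),np.sin(np.radians(8.9))]);ey=np.array([-ex[1],ex[0]]);h=np.array([.6539,.2784])+.075*ex
for th in(1.3,1.4,1.5,1.6,1.7):
  P=[[*(h-.15*np.cos(th)*ex+s*.1*ey),.07+.15*np.sin(th)] for s in(-1,1)]; print(th,proj(c,P).round(0).tolist())
```

```text
17.7167 [0.46170571 0.00236708 0.06027394] [ 0.62704923  0.62638499 -1.02146179  2.08698146  0.73513533  0.83994848
  0.88779535]
d [ 0.0015 -0.0018  0.0525] w [0.0009 0.0017 0.0003] |d| 0.053 deg 0.1
chest_lid 0.91 [180.4, 134.4] [130 115] [231 156]
chest_lid 0.84 [136.9, 358.1] [ 91 316] [186 398]
knife_mid 0.95 [476.3, 268.3] [466 238] [480 298]
knife_mid 0.58 [509.7, 319.0] [500 303] [525 329]
knife_mid 0.53 [310.6, 292.7] [305 280] [316 304]
knife_blade 0.67 [472.1, 249.9] [467 239] [475 264]
1.3 [[224.0, 141.0], [131.0, 152.0]]
1.4 [[223.0, 134.0], [130.0, 145.0]]
1.5 [[223.0, 127.0], [129.0, 138.0]]
1.6 [[222.0, 120.0], [129.0, 131.0]]
1.7 [[221.0, 114.0], [128.0, 125.0]]
```

Emit:
jog_arm:
  motion:
    - [[0.001, -0.002, 0.02, 0, 0, 0, 1], [0.001, -0.002, 0.035, 0, 0, 0, 1], [0.001, -0.002, 0.046, 0, 0, 0, 1], [0.001, -0.002, 0.052, 0, 0, 0, 1], [0.001, -0.002, 0.0525, 0, 0, 0, 1], [0.001, -0.002, 0.0525, 0, 0, 0, 1], [0.001, -0.002, 0.0525, 0, 0, 0, -0.3], [0.001, -0.002, 0.0525, 0, 0, 0, -0.3], [0.001, -0.002, 0.0525, 0, 0, 0, -0.3], [0.001, -0.002, 0.0525, 0, 0, 0, -0.3]]

```text
clock: 18.7
position: [0.4601, -0.0009, 0.0075]
ee_rot: [-0.243, 3.132, -0.0]
force: [0.9, -0.5, 0.4]
width: 0.469
gripper_force: 0.0
```

Emit:
jog_arm:
  motion:
    - [[0, 0, 0, 0, 0, 0, -0.3], [0, 0, 0, 0, 0, 0, -0.3], [0, 0, 0, 0, 0, 0, -0.3], [0, 0, -0.03, 0, 0, 0, -0.3], [0, 0, -0.07, 0, 0, 0, -0.3], [0, 0, -0.11, 0, 0, 0, -0.3], [0, 0, -0.15, 0, 0, 0, -0.3], [0, 0, -0.15, 0, 0, 0, -0.3], [0, 0, -0.15, 0, 0, 0, -0.3], [0, 0, -0.15, 0, 0, 0, -0.3]]

```text
clock: 19.53
position: [0.4595, -0.0015, 0.1568]
ee_rot: [0.242, -3.132, 0.001]
force: [0.5, -1.0, -0.2]
width: 0.649
gripper_force: 0.0
```

Emit:
jog_arm:
  motion:
    - [[0, -0.03, -0.02, 0, 0, 0, -0.3], [0, -0.06, -0.02, 0, 0, 0, -0.3], [0, -0.09, -0.02, 0, 0, 0, -0.3], [0, -0.12, -0.02, 0, 0, 0, -0.3], [0, -0.15, -0.02, 0, 0, 0, -0.3], [0, -0.18, -0.02, 0, 0, 0, -0.3], [0, -0.2, -0.02, 0, 0, 0, -0.3], [0, -0.2, -0.02, 0, 0, 0, -0.3], [0, -0.2, -0.02, 0, 0, 0, -0.3]]

```text
clock: 20.28
position: [0.4897, -0.1992, 0.1752]
ee_rot: [0.24, -3.13, -0.003]
force: [-0.5, 0.7, 0.1]
width: 0.651
gripper_force: 0.0
```

Run:
```python
from h import *
im=get_image("top"); o=observe(); print(o["clock"],o["position"],o["force"])
c=camera_params("top"); save("t9",cv2.resize(im[90:340,90:440],(784,560)))
for q,z in(("chest_lid",.2),("knife_mid",.016),("mat",.005)):
  for s in silhouettes(q,"top")[:4]:
    ct=max(cv2.findContours(s["mask"].astype(np.uint8),0,2)[0],key=cv2.contourArea).reshape(-1,2)
    r=cv2.minAreaRect((onz(c,ct,z)[:,:2]*1000).astype(np.float32)); print(q,round(s["p"],2),s["pixel"],np.round(r[0]),np.round(r[1]),round(r[2],1),ct.min(0),ct.max(0))
```

```text
20.3333 [ 0.48988943 -0.19788728  0.17574148] [0.25239838 0.43809977 0.12279032]
chest_lid 0.91 [181.6, 136.8] [717. 284.] [ 87. 217.] 10.4 [129 114] [232 157]
chest_lid 0.84 [137.2, 358.2] [249. 334.] [138. 182.] 11.7 [ 90 316] [186 398]
chest_lid 0.28 [191.9, 165.3] [646. 268.] [230. 224.] 9.7 [129 115] [241 222]
knife_mid 0.97 [309.6, 263.5] [467.   1.] [198.  24.] 8.0 [300 226] [317 306]
knife_mid 0.37 [305.6, 244.6] [522.   8.] [88. 24.] 8.2 [300 226] [312 261]
mat 0.85 [304.4, 281.7] [425.  -5.] [144. 223.] 3.2 [264 253] [356 314]
```

View pics/t9.png

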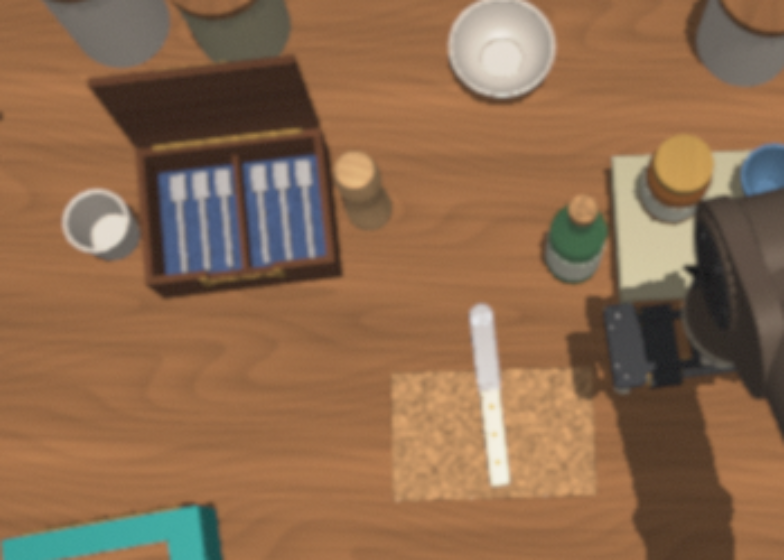

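The lid stands open past vertical, its edge at about (200,65). The knife lies flat with its handle mid-mat at (495,435), and the bystanders are in place.

```bash
python3 -c "
from cell import *
print(sign_off())"
```

```text
the job is handed in; nothing more can be done
None
```

The job is handed in, though the result was not shown: the knife levered the lid open to about 1.6 rad by my camera estimate, it now lies flat and released at the middle of the mat, and no bystander in the final top view had visibly moved (steel can out of frame).

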